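# Slacken a drilling jig's knurled lock wheel two turns and push the stop home

### The job

Set the drilling jig for short pieces: with a fingertip, roll the knurled lock wheel counter-clockwise (seen from above) two full turns, so that its line comes back to the line on the guard behind it. Then push the upright stop plate all the way in towards the jig's head with a fingertip against its back, and leave wheel and stop there with the hand clear. Grip and lift nothing, keep off the front (working) face of the stop, and do not disturb the loose things lying about.

Things in the scene. Friction and masses are not known exactly. Their poses are not given: they have to be found in the camera images.
- jig: Drilling jig fixed on the bench. Origin: on the bench top, under the lock wheel's axis; +x points from the stop to the head (the way the stop slides, roughly away from the robot), z up. Aluminium base plate x -190 to 110, y -65 to 65 mm, 12 mm thick; grey head block x -30 to 46, y -50 to 50, top at z 50 mm; the wheel lies on the head, inside a guard.
- lock_wheel (a joint): Angle of the lock wheel about its upright axis, rad: 0 = fully tight (every start), growing counter-clockwise from above as it is loosened; 6.283 a turn, end stop at 25.1. Light friction (0.05 N m, 1.5 N at the rim), no spring-back, no running on. It rises 4 mm a turn. While tight its pin blocks the stop; the pin is clear after about 1.8 turns.
- wheel_centre (a point): Centre of the knurled steel lock wheel, on its axis at half its height (65 mm above the bench when tight, 73 mm after two turns). Wheel 66 mm across its 24 upright ribs (1.7 mm proud), 24 mm high, flat on top, nothing above it. Its rim is open only on the jig's -x side, within about 75 degrees either side of -x.
- guard_line (a point): Black line on top of the fixed grey guard wall, at the jig's +x side: the index. The guard runs round the back and sides of the wheel, inner radius 36 mm, outer radius 45 mm, z 50 to 76 mm.
- wheel_notch (a point): Outer end of the black line on the wheel's top, 29 mm from the axis. When tight it lies beside the guard's line (jig +x), and again after each full turn.
- stop (a joint): Travel of the sliding stop, m: 0 at the start (outer end), 0.040 fully home (inner end), growing along the jig's +x. It slides against about 2 N of friction once the wheel is loosened two turns and stays where it is left.
- stop_back (a point): Middle of the back face (towards the robot, jig -x) of the upright stop plate, the face to push on, 45 mm above the bench. The plate is 90 mm wide (jig y), 12 mm thick in all, z 13 to 65 mm; its back stands 141 mm behind the wheel's axis at the start, 101 mm when home.
- stop_face (a point): Middle of the dark steel working face on the front (jig +x side) of the stop plate, 86 x 48 mm, 4 mm thick; not to be touched.
- socket_big: Loose steel socket, 30 mm diameter, 40 mm high, standing beside the jig; origin under its foot. Bystander.
- socket_small: Loose steel socket, 24 mm diameter, 34 mm high, standing beside the jig; origin under its foot. Bystander.
- driver: Loose screwdriver lying on the bench; origin on its underside. Bystander.
- tape: Loose tape measure, 70 x 40 x 62 mm; origin under its middle. Bystander.
- battery: Loose power-tool battery pack, 115 x 75 x 61 mm; origin under its middle. Bystander.
- offcut: Loose wood offcut, 140 x 60 x 19 mm; origin under its middle. Bystander.
- jar: Loose closed jar of screws, 60 mm diameter, 75 mm high, beyond the jig; origin under its foot. Bystander.

How it is judged:
On the way, in this order (a step that is already met when the one before it is completed fails the run):
1. the wheel is loosened two full turns, the stop still at its outer end (value of joint lock_wheel between 11.966 and 13.166 rad and value of joint stop below 0.008 m), for 0.2 s.
2. the stop is pushed home (value of joint stop above 0.0365 m), for 0.2 s.
At the end, for the whole second after the job is handed in: The wheel stands two full turns (12.57 rad) from tight, within 0.6 rad either way, at rest; the stop is within 3.5 mm of fully home (value of joint lock_wheel between 11.966 and 13.166 rad and value of joint stop above 0.0365 m and velocity of joint lock_wheel between -0.1 and 0.1 rad/s); the robot touches nothing.
It fails at once if the working face of the stop is touched (the plate is pinched) (contact force between the fingers and stop_c3 above 1 N).
It fails at once if a loose bystander is moved or lifted more than 20 mm (distance of any of socket_big, socket_small, driver, tape, battery, offcut, jar from where it was at the start of the episode above 0.02 m).
It also fails if it takes over 67 s, if anything falls off the work surface, if the arm or the gripper's body presses on something with over 40 N, if the wrist force passes 120 N, or if a joint passes its speed limit or range.

### The arm

A 6-joint arm with a two-finger parallel gripper is mounted at the origin on the work surface. World frame = base frame: x ahead of the robot, y to its left, z up, the work surface at z = 0. Lengths are in m, angles in rad, forces in N, time in s.
With the tool pointing down it reaches from about 0.35 to 0.775 m from the base axis. Payload 7.3 kg.
Tool frame: the origin (TCP) lies at the very end of the fingers, on their centre line; the grasp point (between the pads) lies 19 mm behind it (robot.hold_point_z is the distance from the TCP to the grasp point, in m); z points along the fingers, y is the direction in which the jaws open and shut (so a half turn about z gives the same grasp; the last joint's range is limited). The gripper opens to 92 mm and grips with 3 to 60 N. Pads are 19 mm wide; open, the fingers measure 130 mm over their backs; the gripper's body (75 mm by 190 mm) begins 47 mm behind the grasp point.
Start: joints at [1.154, 0.342, 1.524, -0, 1.275, -0.146], TCP at [0.14, 0.506, 0.227] pointing down, gripper open.
Joint ranges: [-2.53, 2.53], [-0.77, 2.02], [0.04, 2.7], [-1, 4.14], [0.28, 2.66], [-3.11, 3.11]. Speed limits (rad/s): [2.57, 2.57, 3.14, 3.14, 3.14, 3.14].

### API

Orientations are given as [roll, pitch, yaw] about the fixed x, y, z axes, in that order (R = Rz(yaw) Ry(pitch) Rx(roll)).
In Python, from cell import monitor, viewer, robot gives the robot as it stands.
- The arm moves only by the tool move_arm, never from a script. Its argument "deltas" is a list of rows, each an object of numbers: "x", "y", "z": the shift along the tool's x, y, z in m; "wx", "wy", "wz": the turn, a rotation vector about the tool's x, y, z in degrees; "hand": the opening, from 0 (shut) to 1 (fully open). In form: [{"x": .., "y": .., "z": .., "wx": .., "wy": .., "wz": .., "hand": ..}, ...]. A call has 1 to 8 rows; each row is the pose to reach, as a shift and turn from the pose commanded when the call began, along the tool's axes at that moment; what a row does not reach only later rows make up. A row lasts 1/8 s, in which the tool goes at most 62.5 mm and 10.7 degrees, less where a joint would pass 70% of its speed; a pose out of reach is approached as far as the arm can. A call with a gripper value outside its range is refused whole. The fingers move at their own pace and stop on an object; "grip_force" is the grip in N (left out, the last holds). Time passes only in rows, so rows that repeat a pose let the fingers close. It gives the time, the measured TCP pose, the force and the opening at its end, in the units of the state.
- monitor.observe(): the state, without advancing time (a new reading comes with each control period).
- viewer.read_camera(name): name is "scene" or "top" or "wrist"; returns the picture (400x640x3 uint8, red, green, blue); there is no depth.
- viewer.camera_params(name): a dict with "camera_matrix" (3x3 intrinsics, pixels), "R" (3x3) and "t" (3): a world point X has camera coordinates R X + t. Camera axes: x right, y down, z forward; pixel columns grow to the right and rows downward; lengths in m; the calibration is good to about 2 mm. A picture is of the moment at which its call begins: read the wrist's pose just before it. camera_params takes no time and is no camera call; for the wrist camera it gives the pose at the moment of the call.
- robot.hand_in(): hands the job in, once; it reports no verdict.
The state is a dict: "time": time; "qpos": joint angles; "qvel": joint speeds; "joint_efforts": joint torques, N m; "tool_pos": TCP position; "tool_rot": TCP orientation; "contact_force": force on the tool from outside, world axes, zero at the start; "torque": the same for the moment, N m; "opening": finger opening in m.
Only numpy, scipy, OpenCV 4.12 (cv2) and the standard library are available. Lean on these libraries where they do the work, as an engineer would, in place of code of your own. Each camera call takes 0.05 s, during which the arm holds its last target. There are 200 camera calls.

## Working session

There is one attempt and no reset: what is moved stays moved. The work goes in short steps, Python scripts to look and compute and a tool call to move; the robot and the scene stay as the last step left them, time stands still between calls to the robot, and variables do not carry over. Pictures are saved under pics/ and viewed, about 8 in all and at most 12, crops included, and the job is handed in when it is done.

Besides the shell and the picture viewer there is one more tool, called after "Request:" as name(argument=value, ...), one argument or row to a line, values as JSON. move_arm: Moves the arm, as the interface text tells. Its arguments: {"type":"object","properties":{"deltas":{"type":"array","items":{"type":"object","properties":{"x":{"type":"number"},"y":{"type":"number"},"z":{"type":"number"},"wx":{"type":"number"},"wy":{"type":"number"},"wz":{"type":"number"},"hand":{"type":"number"}}}},"grip_force":{"type":"number"}},"required":["deltas"]}

```bash
mkdir -p pics; python3 - <<'E'
from cell import monitor, viewer, robot
import cv2,numpy as np
s=monitor.observe();print({k:np.round(v,3) for k,v in s.items()})
for n in("scene","top"):
    cv2.imwrite(f"pics/{n}0.png",viewer.read_camera(n)[:,:,::-1]);p=viewer.camera_params(n);print(n,{k:np.round(v,3).tolist() for k,v in p.items()})
E
```

```text
{'time': np.float64(0.0), 'qpos': array([ 1.154,  0.343,  1.525,  0.   ,  1.275, -0.146]), 'qvel': array([-0.002,  0.   , -0.   ,  0.   ,  0.   ,  0.001]), 'joint_efforts': array([-1.0000e-03, -4.3125e+01, -2.4422e+01,  7.2000e-02,  5.6000e-02,
       -0.0000e+00]), 'tool_pos': array([0.14 , 0.506, 0.226]), 'tool_rot': array([-3.14 , -0.   ,  2.871]), 'contact_force': array([ 0.016, -0.088,  0.068]), 'torque': array([-0.011,  0.004, -0.   ]), 'opening': np.float64(0.092)}
scene {'camera_matrix': [[519.518, 0.0, 315.518], [0.0, 519.518, 198.52], [0.0, 0.0, 1.0]], 'R': [[0.846, 0.533, 0.008], [0.359, -0.559, -0.747], [-0.393, 0.635, -0.664]], 't': [-0.563, -0.13, 1.308]}
top {'camera_matrix': [[434.787, 0.0, 319.121], [0.0, 434.787, 199.247], [0.0, 0.0, 1.0]], 'R': [[-0.025, -1.0, -0.014], [-0.985, 0.027, -0.169], [0.169, 0.01, -0.986]], 't': [0.08, 0.617, 0.732]}
```

View pics/top0.png

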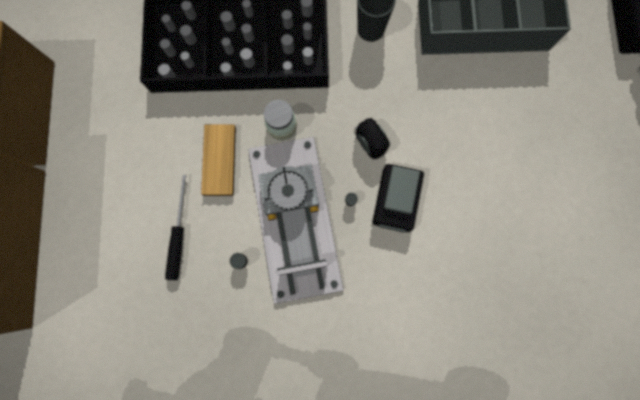

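View pics/scene0.png

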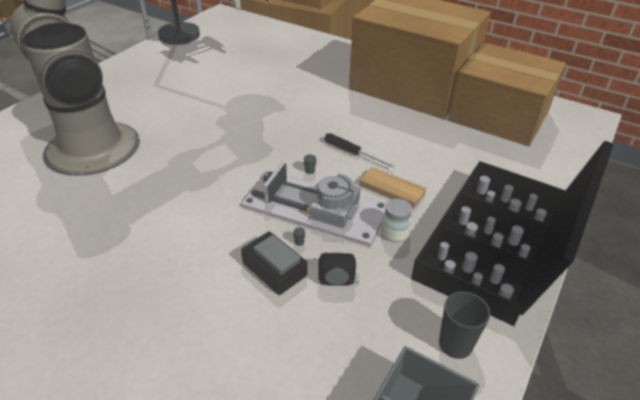

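Top view: wheel centre near (288,190), guard line up at about (285,172), base plate corners near (249,152), (315,139), (342,291), (274,302), stop plate near (302,268). I'll compute positions next.

```bash
cat > h.py <<'E'
from cell import monitor, viewer, robot
import cv2,numpy as np
def ray(n,uv,z,p=None):
    p=p or viewer.camera_params(n);K,R,t=[np.array(p[k]) for k in("camera_matrix","R","t")]
    c=-R.T@t;d=R.T@np.linalg.solve(K,[uv[0],uv[1],1.]);return c+d*(z-c[2])/d[2]
def proj(n,X,p=None):
    p=p or viewer.camera_params(n);K,R,t=[np.array(p[k]) for k in("camera_matrix","R","t")]
    q=K@(R@np.array(X)+t);return q[:2]/q[2]
E
python3 - <<'E'
from h import *
c=[ray("top",u,.012) for u in((249,152),(315,139),(342,291),(274,302))]
print(np.round(c,3))
d=(c[0]+c[1]-c[2]-c[3])/2; print("yaw",np.degrees(np.arctan2(d[1],d[0])),np.linalg.norm(d), "origin from corners",np.mean(c,0)+.04*d/np.linalg.norm(d))
print("wheel",ray("top",(288,190),.077),"scene wheel",ray("scene",(337,186),.077))
for n,u in dict(sbig=(239,267),ssm=(351,205),jar=(283,133)).items(): print(n,ray("top",u,0))
print("stop ends z65",ray("top",(278,268),.065),ray("top",(327,262),.065))
im=cv2.imread("pics/top0.png")[130:310,220:380];cv2.imwrite("pics/topz.png",cv2.resize(im,None,fx=3.3,fy=3.3,interpolation=2))
E
```

```text
[[0.722 0.198 0.012]
 [0.745 0.07  0.012]
 [0.454 0.027 0.012]
 [0.437 0.152 0.012]]
yaw 8.801629152935305 0.29165834325764367 origin from corners [0.62904507 0.11786812 0.012     ]
wheel [0.63239915 0.11827242 0.077     ] scene wheel [0.63998007 0.12314078 0.077     ]
sbig [0.50227031 0.2189075  0.        ]
ssm [0.61473394 0.00370493 0.        ]
jar [0.76291622 0.13304353 0.        ]
stop ends z65 [0.49753582 0.13837842 0.065     ] [0.50567691 0.05318772 0.065     ]
```

View pics/topz.png

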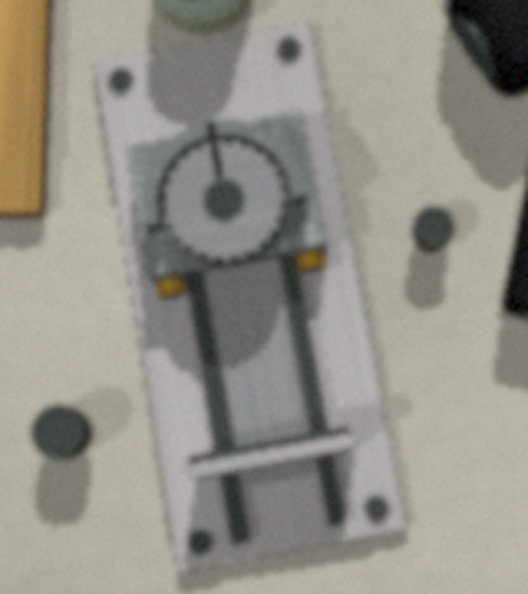

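Wheel centre is at about (0.632, 0.118), with jig yaw about 8.8°. In the crop, wheel hub (224,200), black line up at (211,125), and stop plate from (190,468) to (352,440). I'll move over the -x side with the hand shut and the jaw axis along the jig's y.

Request:
move_arm(
  deltas=[
    {"x": -0.06,"y": -0.03,"z": 0,"wz": -5,"hand": 0},
    {"x": -0.12,"y": -0.06,"z": 0,"wz": -10,"hand": 0},
    {"x": -0.18,"y": -0.09,"z": 0,"wz": -15,"hand": 0},
    {"x": -0.24,"y": -0.12,"z": 0.0,"wz": -20,"hand": 0},
    {"x": -0.3,"y": -0.15,"z": 0.0,"wz": -24.3,"hand": 0},
    {"x": -0.36,"y": -0.18,"z": 0.01,"wz": -24.3,"hand": 0},
    {"x": -0.42,"y": -0.21,"z": 0.02,"wz": -24.3,"hand": 0},
    {"x": -0.47,"y": -0.24,"z": 0.03,"wz": -24.3,"hand": 0},
  ],
)

```text
schema error: expected keys x, y, z, wx, wy, wz, hand
```

```bash
python3 - <<'E'
from h import *
p=viewer.camera_params("wrist");cv2.imwrite("pics/w1.png",viewer.read_camera("wrist")[:,:,::-1])
import pickle;pickle.dump(p,open("w1.pkl","wb"))
s=monitor.observe();print(s["time"],s["tool_pos"],s["tool_rot"],s["opening"],proj("wrist",(.632,.118,.077),p),-np.array(p["R"]).T@p["t"])
E
```

```text
0.15 [0.14030399 0.50562115 0.22622531] [-3.14052151e+00 -1.45617986e-04  2.87084509e+00] 0.09147035474170234 [159.32384932 551.12735664] [0.06530103 0.52770203 0.38337956]
```

View pics/w1.png

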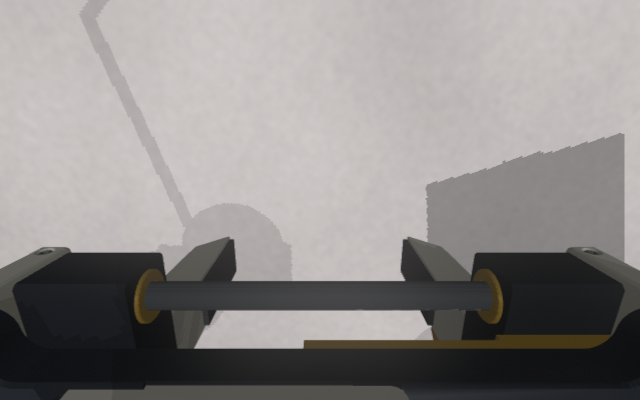

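The wrist camera sits on the tool's +x side, so I'll turn the tool the other way (tool x = jig +x) to let it look at the wheel.

Request:
move_arm(
  deltas=[
    {"x": -0.06,"y": -0.03,"z": 0,"wx": 0,"wy": 0,"wz": 10,"hand": 0},
    {"x": -0.12,"y": -0.06,"z": 0,"wx": 0,"wy": 0,"wz": 20,"hand": 0},
    {"x": -0.18,"y": -0.09,"z": 0,"wx": 0,"wy": 0,"wz": 30,"hand": 0},
    {"x": -0.24,"y": -0.12,"z": 0.0,"wx": 0,"wy": 0,"wz": 40,"hand": 0},
    {"x": -0.3,"y": -0.15,"z": 0.0,"wx": 0,"wy": 0,"wz": 50,"hand": 0},
    {"x": -0.36,"y": -0.18,"z": 0.01,"wx": 0,"wy": 0,"wz": 60,"hand": 0},
    {"x": -0.42,"y": -0.21,"z": 0.02,"wx": 0,"wy": 0,"wz": 70,"hand": 0},
    {"x": -0.47,"y": -0.24,"z": 0.03,"wx": 0,"wy": 0,"wz": 80,"hand": 0},
  ],
)

```text
time: 1.15
tool_pos: [0.5095, 0.1682, 0.2011]
tool_rot: [3.141, -0.0, 1.469]
contact_force: [1.1, 1.5, 0.1]
opening: 0.0166
```

Request:
move_arm(
  deltas=[
    {"x": -0.036,"y": 0.048,"z": 0.01,"wx": 0,"wy": 0,"wz": 10,"hand": 0},
    {"x": -0.036,"y": 0.048,"z": 0.02,"wx": 0,"wy": 0,"wz": 20,"hand": 0},
    {"x": -0.036,"y": 0.048,"z": 0.03,"wx": 0,"wy": 0,"wz": 30,"hand": 0},
    {"x": -0.036,"y": 0.048,"z": 0.04,"wx": 0,"wy": 0,"wz": 40,"hand": 0},
    {"x": -0.036,"y": 0.048,"z": 0.05,"wx": 0,"wy": 0,"wz": 50,"hand": 0},
    {"x": -0.036,"y": 0.048,"z": 0.06,"wx": 0,"wy": 0,"wz": 60,"hand": 0},
    {"x": -0.036,"y": 0.048,"z": 0.07,"wx": 0,"wy": 0,"wz": 70,"hand": 0},
    {"x": -0.036,"y": 0.048,"z": 0.07,"wx": 0,"wy": 0,"wz": 75.7,"hand": 0},
  ],
)

```text
time: 2.15
tool_pos: [0.5517, 0.1293, 0.1302]
tool_rot: [-3.141, 0.002, 0.149]
contact_force: [-0.6, -0.5, 0.2]
opening: 0.0004
```

```bash
python3 - <<'E'
from h import *
p=viewer.camera_params("wrist");cv2.imwrite("pics/w2.png",viewer.read_camera("wrist")[:,:,::-1])
import pickle;pickle.dump(p,open("w2.pkl","wb"))
s=monitor.observe();print(s["time"],s["tool_pos"],s["tool_rot"],s["opening"],proj("wrist",(.632,.118,.077),p),-np.array(p["R"]).T@p["t"])
E
```

```text
2.2 [0.5520072  0.12928129 0.13064363] [-3.14145634e+00  1.61817264e-03  1.46072800e-01] 0.0005792422206651023 [355.18301932 109.20581294] [0.63112536 0.14185844 0.28724057]
```

View pics/w2.png

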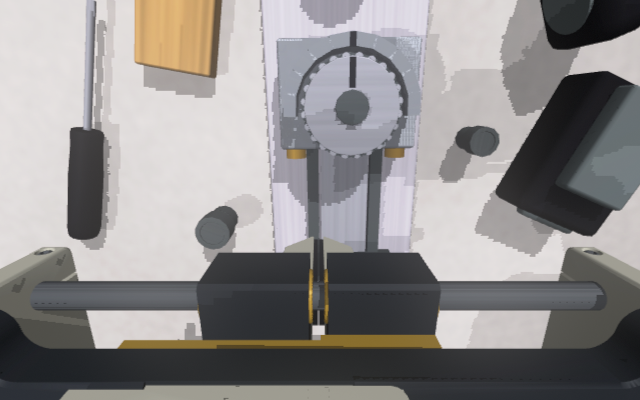

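Wrist view: wheel centre at (352,107), guard and wheel lines straight up at (353,38–90), hand shut at column ~318, all clear.

```bash
python3 - <<'E'
from h import *
import pickle;p=pickle.load(open("w2.pkl","rb"))
W=ray(0,(352,106),.077,p);L=ray(0,(353,42),.076,p);d=L-W
print(W,L,np.degrees(np.arctan2(d[1],d[0])),np.linalg.norm(d))
a,b=ray(0,(296,154),.04,p),ray(0,(395,153),.04,p);d=b-a;print("orange",a,b,np.degrees(np.arctan2(d[1],d[0]))+90)
w=.5*(W+[.632,.118,.077]);yaw=np.radians(8.3);R=np.array([[np.cos(yaw),-np.sin(yaw)],[np.sin(yaw),np.cos(yaw)]])
s=monitor.observe();print("tcp in jig",R.T@(np.array(s["tool_pos"])[:2]-w[:2]))
E
```

```text
[0.63362603 0.12036855 0.077     ] [0.67028351 0.12639659 0.076     ] 9.338267278149058 0.037163262135889004
orange [0.59206135 0.15344431 0.04      ] [0.60446401 0.07693061 0.04      ] 9.20739782294487
tcp in jig [-0.07850187  0.02165607]
```

Request:
move_arm(
  deltas=[
    {"x": 0.016,"y": 0.004,"z": 0.03,"wx": 0,"wy": 0,"wz": 0,"hand": 0},
    {"x": 0.016,"y": 0.004,"z": 0.066,"wx": 0,"wy": 0,"wz": 0,"hand": 0},
    {"x": 0.022,"y": 0.004,"z": 0.066,"wx": 0,"wy": 0,"wz": 0,"hand": 0},
    {"x": 0.028,"y": 0.004,"z": 0.066,"wx": 0,"wy": 0,"wz": 0,"hand": 0},
    {"x": 0.032,"y": 0.004,"z": 0.066,"wx": 0,"wy": 0,"wz": 0,"hand": 0},
    {"x": 0.034,"y": 0.004,"z": 0.066,"wx": 0,"wy": 0,"wz": 0,"hand": 0},
  ],
)

```text
time: 2.95
tool_pos: [0.5875, 0.1307, 0.0666]
tool_rot: [3.142, -0.002, 0.154]
contact_force: [-0.8, 0.3, 0.3]
opening: 0.0004
```

Request:
move_arm(
  deltas=[
    {"x": 0.001,"y": 0,"z": 0,"wx": 0,"wy": 0,"wz": 0,"hand": 0},
    {"x": 0.002,"y": 0,"z": 0,"wx": 0,"wy": 0,"wz": 0,"hand": 0},
    {"x": 0.002,"y": 0,"z": 0,"wx": 0,"wy": 0,"wz": 0,"hand": 0},
  ],
)

```text
time: 3.32
tool_pos: [0.5881, 0.1309, 0.0656]
tool_rot: [-3.141, 0.001, 0.153]
contact_force: [-3.0, 0.4, 4.0]
opening: 0.0006
```

Request:
move_arm(
  deltas=[
    {"x": 0.001,"y": 0.008,"z": 0,"wx": 0,"wy": 0,"wz": 0,"hand": 0},
    {"x": 0.001,"y": 0.018,"z": 0,"wx": 0,"wy": 0,"wz": 0,"hand": 0},
    {"x": 0.001,"y": 0.028,"z": 0,"wx": 0,"wy": 0,"wz": 0,"hand": 0},
    {"x": 0.001,"y": 0.038,"z": 0,"wx": 0,"wy": 0,"wz": 0,"hand": 0},
    {"x": 0.003,"y": 0.049,"z": 0,"wx": 0,"wy": 0,"wz": 0,"hand": 0},
    {"x": 0.0085,"y": 0.0585,"z": 0,"wx": 0,"wy": 0,"wz": 0,"hand": 0},
    {"x": 0.0125,"y": 0.0625,"z": 0,"wx": 0,"wy": 0,"wz": 0,"hand": 0},
  ],
)

```text
time: 4.2
tool_pos: [0.6117, 0.0704, 0.0655]
tool_rot: [3.141, -0.001, 0.153]
contact_force: [0.8, -0.2, -0.2]
opening: 0.0001
```

```bash
cat >> h.py <<'E'
W=np.array([.633,.119]);Y=np.radians(9.0);RJ=np.array([[np.cos(Y),-np.sin(Y)],[np.sin(Y),np.cos(Y)]])
def unroll(n,fn,z):
    "camera picture rectified to the wheel's plane: jig x up, jig y left, 6 px/mm, centre 240,240"
    p=viewer.camera_params(n);im=viewer.read_camera(n)
    J=np.array([[45,45],[45,-45],[-45,-45],[-45,45]])*.001
    src=np.float32([proj(n,[*(W+RJ@j),z],p) for j in J]);dst=np.float32([[240-j[1]*5000,240-j[0]*5000] for j in J])
    o=cv2.warpPerspective(im,cv2.getPerspectiveTransform(src,dst),(480,480))[:,:,::-1];cv2.imwrite(fn,o)
    s=monitor.observe();print("t",s["time"],"jig",RJ.T@(s["tool_pos"][:2]-W),s["tool_pos"][2],np.round(s["contact_force"],1),s["tool_rot"][2])
    g=cv2.cvtColor(o,cv2.COLOR_BGR2GRAY).astype(float)
    prof=[np.mean([g[int(round(240-r*5*np.cos(a))),int(round(240-r*5*np.sin(a)))] for r in range(15,28)]) for a in np.radians(range(360))]
    prof=np.convolve(np.r_[prof[-3:],prof,prof[:3]],np.ones(7)/7,'valid');i=np.argsort(prof)[:6];print("line deg ccw",i,np.round(np.array(prof)[i]),np.median(prof))
    return o
E
python3 - <<'E'
from h import *
a=unroll("wrist","pics/u1.png",.078);b=unroll("scene","pics/u1s.png",.078);cv2.imwrite("pics/u1c.png",cv2.resize(np.hstack([a,b]),(800,400)))
E
```

```text
t 4.25 jig [-0.0283622 -0.0449685] 0.06548502634520782 [0.2 0.  0.3] 0.15248627309510976
line deg ccw [82 83 81 84 80 85] [74. 76. 76. 81. 82. 91.] 176.8296703296703
t 4.3 jig [-0.02881214 -0.04442707] 0.0654241740896593 [ 0.2  0.8 -0.9] 0.15268766656728183
line deg ccw [163 164 165 162 166 161] [91. 91. 91. 91. 91. 91.] 144.7142857142857
```

View pics/u1c.png

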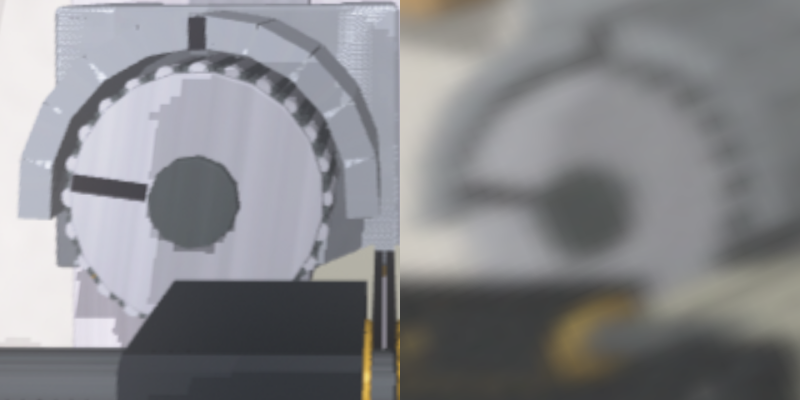

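The wheel turned +82° (line at left, (110,187) in the left pane), so the rolling works. Now fuller strokes: corner on the ribs, then the flat, then the other corner.

Request:
move_arm(
  deltas=[
    {"x": -0.023,"y": 0,"z": 0,"wx": 0,"wy": 0,"wz": 0,"hand": 0},
    {"x": -0.023,"y": -0.045,"z": 0,"wx": 0,"wy": 0,"wz": 0,"hand": 0},
    {"x": -0.023,"y": -0.088,"z": 0,"wx": 0,"wy": 0,"wz": 0,"hand": 0},
    {"x": 0.0015,"y": -0.086,"z": 0,"wx": 0,"wy": 0,"wz": 0,"hand": 0},
    {"x": -0.0043,"y": -0.0805,"z": 0,"wx": 0,"wy": 0,"wz": 0,"hand": 0},
    {"x": -0.0096,"y": -0.0713,"z": 0,"wx": 0,"wy": 0,"wz": 0,"hand": 0},
    {"x": -0.0114,"y": -0.061,"z": 0,"wx": 0,"wy": 0,"wz": 0,"hand": 0},
    {"x": -0.0114,"y": -0.051,"z": 0,"wx": 0,"wy": 0,"wz": 0,"hand": 0},
  ],
)

```text
time: 5.3
tool_pos: [0.5883, 0.1184, 0.065]
tool_rot: [-3.141, 0.007, 0.153]
contact_force: [-8.9, 0.7, 5.5]
opening: 0.0003
```

Request:
move_arm(
  deltas=[
    {"x": 0,"y": 0.01,"z": 0,"wx": 0,"wy": 0,"wz": 0,"hand": 0},
    {"x": 0,"y": 0.02,"z": 0,"wx": 0,"wy": 0,"wz": 0,"hand": 0},
    {"x": 0.0018,"y": 0.0304,"z": 0,"wx": 0,"wy": 0,"wz": 0,"hand": 0},
    {"x": 0.0071,"y": 0.0396,"z": 0,"wx": 0,"wy": 0,"wz": 0,"hand": 0},
    {"x": 0.013,"y": 0.045,"z": 0,"wx": 0,"wy": 0,"wz": 0,"hand": 0},
    {"x": -0.012,"y": 0.051,"z": 0,"wx": 0,"wy": 0,"wz": 0,"hand": 0},
    {"x": -0.012,"y": 0.005,"z": 0,"wx": 0,"wy": 0,"wz": 0,"hand": 0},
    {"x": -0.012,"y": -0.037,"z": 0,"wx": 0,"wy": 0,"wz": 0,"hand": 0},
  ],
)

```text
time: 6.3
tool_pos: [0.5752, 0.1546, 0.0657]
tool_rot: [3.142, -0.003, 0.151]
contact_force: [0.5, 0.4, -0.1]
opening: 0.0004
```

```bash
sed -i 's/^W=.*;Y=/W=np.array([.6328,.1202]);Y=/' h.py; python3 - <<'E'
from h import *
a=unroll("wrist","pics/u2.png",.079)
unroll("scene","pics/u2s.png",.079)
E
```

```text
t 6.35 jig [-0.05198639  0.04821377] 0.0657518484017807 [-1.   3.  -0.5] 0.15458904719214028
line deg ccw [235 236 234 237 233 238] [55. 55. 57. 60. 63. 69.] 155.54395604395603
t 6.4 jig [-0.05189748  0.04612471] 0.06566657013549858 [ 1.1 -0.5 -0.5] 0.1564618520148915
line deg ccw [227 228 226 229 225 230] [102. 102. 102. 103. 103. 104.] 139.36263736263737
```

Request:
move_arm(
  deltas=[
    {"x": 0.025,"y": 0.004,"z": 0,"wx": 0,"wy": 0,"wz": 0,"hand": 0},
    {"x": 0.0191,"y": 0.0094,"z": 0,"wx": 0,"wy": 0,"wz": 0,"hand": 0},
    {"x": 0.0138,"y": 0.0186,"z": 0,"wx": 0,"wy": 0,"wz": 0,"hand": 0},
    {"x": 0.012,"y": 0.029,"z": 0,"wx": 0,"wy": 0,"wz": 0,"hand": 0},
    {"x": 0.012,"y": 0.039,"z": 0,"wx": 0,"wy": 0,"wz": 0,"hand": 0},
    {"x": 0.012,"y": 0.049,"z": 0,"wx": 0,"wy": 0,"wz": 0,"hand": 0},
    {"x": 0.012,"y": 0.059,"z": 0,"wx": 0,"wy": 0,"wz": 0,"hand": 0},
    {"x": 0.0138,"y": 0.0694,"z": 0,"wx": 0,"wy": 0,"wz": 0,"hand": 0},
  ],
)

```text
time: 7.4
tool_pos: [0.5959, 0.0866, 0.0649]
tool_rot: [-3.141, 0.006, 0.153]
contact_force: [-8.4, -1.0, 3.2]
opening: 0.0003
```

Request:
move_arm(
  deltas=[
    {"x": 0.0053,"y": 0.0092,"z": 0,"wx": 0,"wy": 0,"wz": 0,"hand": 0},
    {"x": 0.0112,"y": 0.0146,"z": 0,"wx": 0,"wy": 0,"wz": 0,"hand": 0},
    {"x": -0.0138,"y": 0.0206,"z": 0,"wx": 0,"wy": 0,"wz": 0,"hand": 0},
    {"x": -0.0138,"y": -0.0254,"z": 0,"wx": 0,"wy": 0,"wz": 0,"hand": 0},
    {"x": -0.0138,"y": -0.0674,"z": 0,"wx": 0,"wy": 0,"wz": 0,"hand": 0},
    {"x": -0.0138,"y": -0.0674,"z": 0,"wx": 0,"wy": 0,"wz": 0,"hand": 0},
  ],
)

```text
time: 8.15
tool_pos: [0.5748, 0.1541, 0.0656]
tool_rot: [-3.141, -0.002, 0.156]
contact_force: [-0.1, -0.9, -0.1]
opening: 0.0007
```

```bash
python3 - <<'E'
from h import *
a=unroll("wrist","pics/u3.png",.081);b=unroll("scene","pics/u3s.png",.081);cv2.imwrite("pics/u3c.png",cv2.resize(np.hstack([cv2.imread("pics/u2.png"),a]),(800,400)))
E
```

```text
t 8.2 jig [-0.05201907  0.04109843] 0.06551436056368018 [ 0.2 -0.9  0.6] 0.1550496877968739
line deg ccw [37 38 36 39 35 40] [56. 58. 58. 63. 64. 73.] 156.86263736263734
t 8.25 jig [-0.05208387  0.04025329] 0.06546983844151183 [ 0.9 -0.8  0.7] 0.15379055500946315
line deg ccw [44 45 43 46 42 47] [116. 116. 116. 116. 117. 117.] 142.08791208791206
```

View pics/u3c.png

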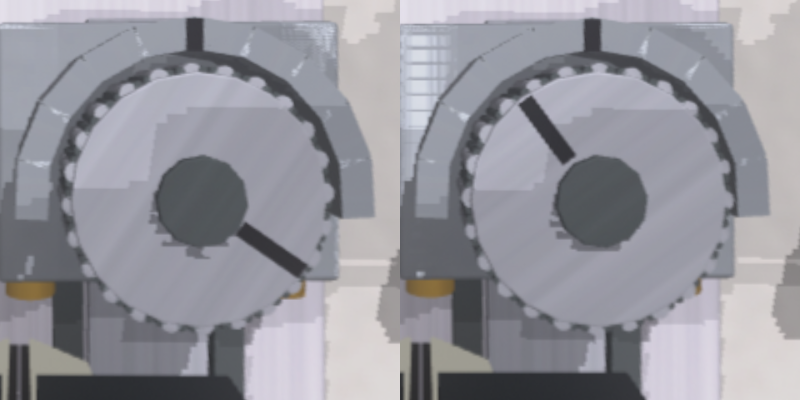

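Confirmed: line at 235°, then at 37° after a 162° stroke, so 397° in total. 323° to go: one more full stroke, then a tailored one.

Request:
move_arm(
  deltas=[
    {"x": 0.025,"y": 0.0,"z": 0,"wx": 0,"wy": 0,"wz": 0,"hand": 0},
    {"x": 0.0191,"y": 0.0054,"z": 0,"wx": 0,"wy": 0,"wz": 0,"hand": 0},
    {"x": 0.0138,"y": 0.0146,"z": 0,"wx": 0,"wy": 0,"wz": 0,"hand": 0},
    {"x": 0.012,"y": 0.025,"z": 0,"wx": 0,"wy": 0,"wz": 0,"hand": 0},
    {"x": 0.012,"y": 0.035,"z": 0,"wx": 0,"wy": 0,"wz": 0,"hand": 0},
    {"x": 0.012,"y": 0.045,"z": 0,"wx": 0,"wy": 0,"wz": 0,"hand": 0},
    {"x": 0.012,"y": 0.055,"z": 0,"wx": 0,"wy": 0,"wz": 0,"hand": 0},
    {"x": 0.0138,"y": 0.0654,"z": 0,"wx": 0,"wy": 0,"wz": 0,"hand": 0},
  ],
)

```text
time: 9.25
tool_pos: [0.595, 0.0878, 0.0647]
tool_rot: [-3.141, 0.007, 0.152]
contact_force: [-8.9, -1.7, 4.1]
opening: 0.0007
```

Request:
move_arm(
  deltas=[
    {"x": 0.0053,"y": 0.0092,"z": 0,"wx": 0,"wy": 0,"wz": 0,"hand": 0},
    {"x": 0.0112,"y": 0.0146,"z": 0,"wx": 0,"wy": 0,"wz": 0,"hand": 0},
    {"x": -0.0138,"y": 0.0206,"z": 0,"wx": 0,"wy": 0,"wz": 0,"hand": 0},
    {"x": -0.0138,"y": -0.0254,"z": 0,"wx": 0,"wy": 0,"wz": 0,"hand": 0},
    {"x": -0.0138,"y": -0.0654,"z": 0,"wx": 0,"wy": 0,"wz": 0,"hand": 0},
    {"x": -0.0138,"y": -0.0654,"z": 0,"wx": 0,"wy": 0,"wz": 0,"hand": 0},
  ],
)

```text
time: 10.0
tool_pos: [0.5745, 0.1531, 0.0655]
tool_rot: [-3.142, -0.001, 0.155]
contact_force: [-0.4, -0.2, -0.9]
opening: 0.0009
```

```bash
python3 - <<'E'
from h import *
a=unroll("wrist","pics/u4.png",.083);b=unroll("scene","pics/u4s.png",.083)
E
```

```text
t 10.05 jig [-0.05239099  0.04038832] 0.0654305805072794 [ 0.3 -0.7 -0.2] 0.153993566482445
line deg ccw [183 184 182 185 181 186] [51. 52. 53. 56. 59. 64.] 155.15934065934061
t 10.1 jig [-0.05237556  0.03968745] 0.06541805123653466 [-0.   0.1  0.5] 0.15290559968716777
line deg ccw [179 180 178 181 177 182] [102. 102. 102. 102. 103. 103.] 140.9835164835165
```

Request:
move_arm(
  deltas=[
    {"x": 0.025,"y": 0.0,"z": 0,"wx": 0,"wy": 0,"wz": 0,"hand": 0},
    {"x": 0.0191,"y": 0.0054,"z": 0,"wx": 0,"wy": 0,"wz": 0,"hand": 0},
    {"x": 0.0138,"y": 0.0146,"z": 0,"wx": 0,"wy": 0,"wz": 0,"hand": 0},
    {"x": 0.012,"y": 0.025,"z": 0,"wx": 0,"wy": 0,"wz": 0,"hand": 0},
    {"x": 0.012,"y": 0.035,"z": 0,"wx": 0,"wy": 0,"wz": 0,"hand": 0},
    {"x": 0.012,"y": 0.045,"z": 0,"wx": 0,"wy": 0,"wz": 0,"hand": 0},
    {"x": 0.012,"y": 0.055,"z": 0,"wx": 0,"wy": 0,"wz": 0,"hand": 0},
    {"x": 0.0138,"y": 0.0654,"z": 0,"wx": 0,"wy": 0,"wz": 0,"hand": 0},
  ],
)

```text
time: 11.1
tool_pos: [0.5949, 0.0876, 0.0647]
tool_rot: [-3.141, 0.008, 0.152]
contact_force: [-9.2, -1.0, 4.5]
opening: 0.0002
```

Request:
move_arm(
  deltas=[
    {"x": 0.0053,"y": 0.0092,"z": 0,"wx": 0,"wy": 0,"wz": 0,"hand": 0},
    {"x": 0.0112,"y": 0.0146,"z": 0,"wx": 0,"wy": 0,"wz": 0,"hand": 0},
    {"x": -0.0138,"y": 0.0206,"z": 0,"wx": 0,"wy": 0,"wz": 0,"hand": 0},
    {"x": -0.0138,"y": -0.0254,"z": 0,"wx": 0,"wy": 0,"wz": 0,"hand": 0},
    {"x": -0.0138,"y": -0.0454,"z": 0,"wx": 0,"wy": 0,"wz": 0,"hand": 0},
    {"x": -0.0138,"y": -0.0454,"z": 0,"wx": 0,"wy": 0,"wz": 0,"hand": 0},
  ],
)

```text
time: 11.85
tool_pos: [0.5776, 0.1327, 0.0654]
tool_rot: [3.141, -0.0, 0.155]
contact_force: [-0.7, 0.3, -0.0]
opening: 0.0003
```

```bash
python3 - <<'E'
from h import *
a=unroll("wrist","pics/u5.png",.085);b=unroll("scene","pics/u5s.png",.085)
E
```

```text
t 11.9 jig [-0.05251995  0.02022322] 0.06543175385487027 [0.3 0.3 0.9] 0.1538782408384809
line deg ccw [335 334 336 333 337 338] [58. 59. 60. 65. 66. 76.] 158.7032967032967
t 11.95 jig [-0.05253873  0.01986755] 0.06538756224074316 [ 0.5 -0.   0.5] 0.15305459962121337
line deg ccw [334 333 332 335 331 336] [111. 111. 112. 112. 113. 113.] 142.0934065934066
```

View pics/u5.png

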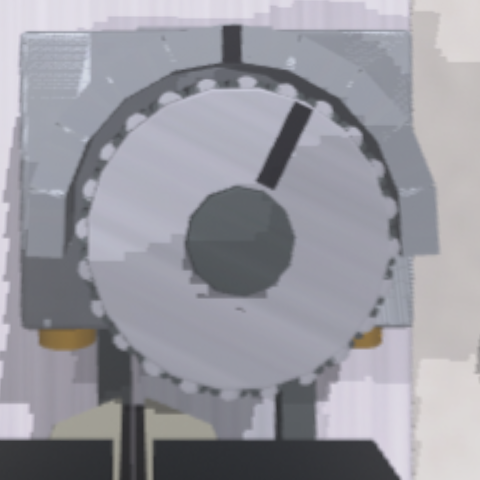

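Line at (287,145), 335°, so 695° in total; guard line at +2°. A short flat roll of about 15 mm should bring it home.

Request:
move_arm(
  deltas=[
    {"x": 0.007,"y": 0.012,"z": 0,"wx": 0,"wy": 0,"wz": 0,"hand": 0},
    {"x": 0.0125,"y": 0.012,"z": 0,"wx": 0,"wy": 0,"wz": 0,"hand": 0},
    {"x": 0.0125,"y": 0.02,"z": 0,"wx": 0,"wy": 0,"wz": 0,"hand": 0},
    {"x": 0.0125,"y": 0.027,"z": 0,"wx": 0,"wy": 0,"wz": 0,"hand": 0},
    {"x": 0.0125,"y": 0.027,"z": 0,"wx": 0,"wy": 0,"wz": 0,"hand": 0},
    {"x": 0.0,"y": 0.027,"z": 0,"wx": 0,"wy": 0,"wz": 0,"hand": 0},
    {"x": -0.008,"y": 0.02,"z": 0,"wx": 0,"wy": 0,"wz": 0,"hand": 0},
    {"x": -0.008,"y": 0.02,"z": 0,"wx": 0,"wy": 0,"wz": 0,"hand": 0},
  ],
)

```text
time: 12.95
tool_pos: [0.5725, 0.1117, 0.0655]
tool_rot: [-3.141, -0.0, 0.153]
contact_force: [0.1, -0.7, 0.1]
opening: 0.0005
```

```bash
python3 - <<'E'
from h import *
a=unroll("wrist","pics/u6.png",.085);b=unroll("scene","pics/u6s.png",.085)
E
```

```text
t 13.0 jig [-0.06049171  0.00094455] 0.06558106997542569 [0.4 0.3 1. ] 0.15343073073161184
line deg ccw [359   0 358   1 357   2] [64. 66. 67. 71. 75. 81.] 178.80219780219778
t 13.05 jig [-0.06029797  0.00087839] 0.06558213139361357 [-0.2  0.8 -1.1] 0.15335441529361504
line deg ccw [2 3 1 4 0 5] [120. 120. 120. 121. 121. 122.] 154.0054945054945
```

Wheel is at about 720°. Now go up, behind the stop, and down.

Request:
move_arm(
  deltas=[
    {"x": 0,"y": 0,"z": -0.045,"wx": 0,"wy": 0,"wz": 0,"hand": 0},
    {"x": -0.055,"y": 0,"z": -0.045,"wx": 0,"wy": 0,"wz": 0,"hand": 0},
    {"x": -0.112,"y": 0,"z": -0.045,"wx": 0,"wy": 0,"wz": 0,"hand": 0},
    {"x": -0.112,"y": 0,"z": -0.045,"wx": 0,"wy": 0,"wz": 0,"hand": 0},
    {"x": -0.112,"y": 0,"z": -0.01,"wx": 0,"wy": 0,"wz": 0,"hand": 0},
    {"x": -0.112,"y": 0,"z": 0.025,"wx": 0,"wy": 0,"wz": 0,"hand": 0},
    {"x": -0.112,"y": 0,"z": 0.025,"wx": 0,"wy": 0,"wz": 0,"hand": 0},
  ],
)

```text
time: 13.92
tool_pos: [0.4615, 0.0945, 0.0388]
tool_rot: [-3.141, 0.004, 0.153]
contact_force: [-0.6, 0.6, -0.3]
opening: 0.0004
```

Request:
move_arm(
  deltas=[
    {"x": 0.015,"y": 0,"z": 0,"wx": 0,"wy": 0,"wz": 0,"hand": 0},
    {"x": 0.022,"y": 0,"z": 0,"wx": 0,"wy": 0,"wz": 0,"hand": 0},
    {"x": 0.029,"y": 0,"z": 0,"wx": 0,"wy": 0,"wz": 0,"hand": 0},
    {"x": 0.036,"y": 0,"z": 0,"wx": 0,"wy": 0,"wz": 0,"hand": 0},
    {"x": 0.043,"y": 0,"z": 0,"wx": 0,"wy": 0,"wz": 0,"hand": 0},
    {"x": 0.05,"y": 0,"z": 0,"wx": 0,"wy": 0,"wz": 0,"hand": 0},
    {"x": 0.056,"y": 0,"z": 0,"wx": 0,"wy": 0,"wz": 0,"hand": 0},
    {"x": 0.06,"y": 0,"z": 0,"wx": 0,"wy": 0,"wz": 0,"hand": 0},
  ],
)

```text
time: 14.92
tool_pos: [0.5208, 0.1038, 0.0403]
tool_rot: [-3.141, 0.002, 0.154]
contact_force: [-12.6, -1.9, 7.4]
opening: 0.0007
```

Request:
move_arm(
  deltas=[
    {"x": 0.002,"y": 0,"z": 0,"wx": 0,"wy": 0,"wz": 0,"hand": 0},
    {"x": 0.004,"y": 0,"z": 0,"wx": 0,"wy": 0,"wz": 0,"hand": 0},
    {"x": 0.005,"y": 0,"z": 0,"wx": 0,"wy": 0,"wz": 0,"hand": 0},
    {"x": 0.005,"y": 0,"z": 0,"wx": 0,"wy": 0,"wz": 0,"hand": 0},
  ],
)

```text
time: 15.42
tool_pos: [0.5206, 0.1039, 0.0397]
tool_rot: [-3.141, 0.012, 0.154]
contact_force: [-17.8, -4.7, 12.9]
opening: 0.0005
```

Blocked firmly after about 38–40 mm of travel. I'll back off, rise and check.

Request:
move_arm(
  deltas=[
    {"x": -0.012,"y": 0,"z": 0,"wx": 0,"wy": 0,"wz": 0,"hand": 0},
    {"x": -0.035,"y": 0,"z": 0,"wx": 0,"wy": 0,"wz": 0,"hand": 0},
    {"x": -0.04,"y": 0,"z": -0.05,"wx": 0,"wy": 0,"wz": 0,"hand": 0},
    {"x": -0.04,"y": 0,"z": -0.1,"wx": 0,"wy": 0,"wz": 0,"hand": 0},
    {"x": -0.04,"y": 0,"z": -0.13,"wx": 0,"wy": 0,"wz": 0,"hand": 0},
    {"x": -0.04,"y": 0,"z": -0.13,"wx": 0,"wy": 0,"wz": 0,"hand": 0},
  ],
)

```text
time: 16.18
tool_pos: [0.4886, 0.0985, 0.173]
tool_rot: [3.141, -0.007, 0.153]
contact_force: [0.2, 0.5, 0.1]
opening: 0.0001
```

```bash
python3 - <<'E'
from h import *
p=viewer.camera_params("wrist");a=viewer.read_camera("wrist")[:,:,::-1];b=viewer.read_camera("scene")[:,:,::-1]
for x in(-.101,-.097,-.141): print(x,proj("wrist",[*(W+RJ@[x,-.045]),.065],p),proj("wrist",[*(W+RJ@[x,.045]),.065],p),"scene",proj("scene",[*(W+RJ@[x,-.045]),.065]))
unroll("wrist","pics/u7.png",.085)
s=cv2.resize(b[120:260,220:420],(640,448),interpolation=2);cv2.imwrite("pics/end.png",cv2.resize(np.vstack([a[:300],s[:300]]),(640,600)))
E
```

```text
-0.101 [373.51518541 150.25831448] [266.16752355 150.53192891] scene [280.50044243 190.09028079]
-0.097 [373.74215883 145.44330564] [265.93255189 145.71804551] scene [282.21686098 190.59122937]
-0.141 [371.34803455 196.23220057] [268.41104071 196.49504674] scene [263.53438528 185.1386201 ]
t 16.325 jig [-0.14833186  0.00139624] 0.1694171408271545 [-0.3  0.2  0.3] 0.15326441462685825
line deg ccw [0 1 2 3 4 5] [0. 0. 0. 0. 0. 0.] 122.25824175824174
```

View pics/end.png

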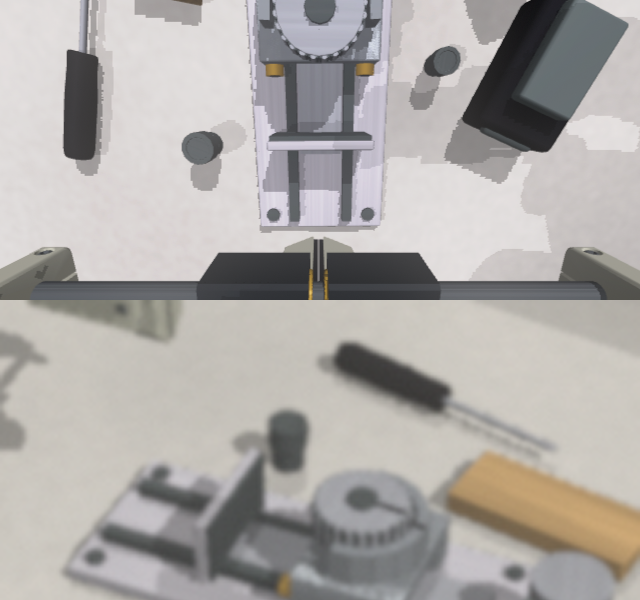

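Top pane: the stop's back edge is at row ~150, where the fully home position is predicted (150.3). Bottom pane: the wheel line is in line with the guard line at about (410,515), the nearby loose things are still standing and the hand is clear.

```bash
python3 -c "
from cell import robot; robot.hand_in()"
```

```text
the job is handed in; nothing more can be done
```

I rolled the lock wheel counter-clockwise two full turns, pushed the stop home, pulled the hand clear and handed the job in at about 16 s. No verdict is reported.

- **Wheel:** I used the shut fingertips in five strokes along the open side of the rim, checking the line after each. The line read 82°, 235°, 397°, 543° and 695°, then about 720° after a short last roll. The two cameras read the final line at 359° and 2°, and the guard line itself reads about 2°. In the last scene picture the wheel line still met the guard line.
- **Stop:** I pushed on its back with the fingertips until it was blocked, at about 18 N. In the wrist picture its back edge is at row 150, where the fully home position is predicted. The arm's own position put it about 2.8 mm short of home. That is roughly within the calibration error, and I trusted the picture and the hard stop.
- **Clear of the jig:** The hand ended about 17 cm above the bench with no force on it. The sockets, driver, battery and wood offcut looked undisturbed. I made no last check of the tape, and the jar is only partly in the final picture, but the hand never went near either.
- **Failed check:** The last line-angle reading from the wrist camera gave nothing because part of the wheel was out of frame. The final wheel check therefore rests on the scene picture.

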